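# Slide the test cassette under the reader bridge and start the reading

### The job

Push the long flat test cassette along the bench, under the reader's low bridge, until it is fully home against the stop bar behind the bridge; keep it flat on the bench all the way, never lifting or tipping it. Then press the reader's start button right down, let it come back up, and take the hand away. Leave all the other things on the bench where they are.

Things in the scene. Friction and masses are not known exactly. Their poses are not given: they have to be found in the camera images.
- cassette: The long flat steel test cassette, perforated top, loose, about 0.3 kg. 70 mm wide (x), 130 mm long (y), 20 mm high. Origin: centre of its underside, z up. It stands on a foot 60 x 86 mm, 4 mm high, so its ends overhang by 22 mm and it rocks if an end is pressed down; the case spans heights 4 to 20 mm. Either end may go in first.
- reader: The reader, fixed: a white bridge over a lane. Origin: middle of the lane under the bridge, at bench height. The cassette starts on its -y side and goes in along +y. Bridge: y -25 to +25 mm, x -58 to +58 mm, underside 27 mm and top 37 mm above the bench. Lane 92 mm wide between the legs (x -46 to +46 mm), nothing guides before them. Home, the cassette's origin lies at this origin.
- stop_face (a point): Middle of the upper edge of the stop bar's face that the cassette's front end meets, 65 mm behind (+y of) the reader's origin. The steel bar and the lane's side walls behind the bridge are 14 mm high and 12 to 14 mm thick. When the cassette is home, 40 mm of its length shows in front of the bridge.
- start_button (a joint): Travel of the start button, in m: 0 = up, 0.006 = fully down. Spring-loaded, about 5 N when fully down, comes back up by itself.
- start_button_top (a point): Centre of the top face of the round start button (26 mm across, pressed straight down), on the 40 mm high grey control box beside the lane. The box spans x 58 to 118 mm and y -35 to +55 mm in the reader's frame.
- short_cassette: Bystander: a shorter cassette of the same make, 70 x 80 mm, 20 mm high, near the reader on the robot's side. Origin: centre of its underside.
- valve_plug: Bystander: a small black valve plug standing upright, 28 mm across, 44 mm high, on the bench near the reader's control box. Origin: centre of its underside.
- brush: Bystander: a cleaning brush lying on the bench, its handle towards the robot. Origin: the middle of its underside.
- scanner: Bystander: a hand scanner in its stand, 90 x 80 mm foot, about 125 mm high. Origin: centre of its underside.
Not all that is in view belongs to the job. Leave any yellow look-alike of the cassette alone.

How it is judged:
By the outcome, as a careful person would: the job done as asked, in the order asked, and still so for the second after the job is handed in, with the robot touching nothing.
It also fails if it takes over 64 s, if anything falls off the work surface, if the arm or the gripper's body presses on something with over 40 N, if the wrist force passes 120 N, or if a joint passes its speed limit or range.

### The arm

A 7-joint arm with a two-finger parallel gripper is mounted at the origin on the work surface. World frame = base frame: x ahead of the robot, y to its left, z up, the work surface at z = 0. Lengths are in m, angles in degrees, forces in N, time in s.
With the tool pointing down it reaches from about 0.425 to 0.875 m from the base axis. Payload 9.9 kg.
Tool frame: the origin (TCP) lies at the centre of the arm's flange, where the gripper is bolted on; the fingertips stand 173 mm ahead of it and the grasp point (between the pads) lies 155 mm ahead of it; z points along the fingers, y is the line along which they close (so a half turn about z gives the same grasp; the last joint's range is limited). The gripper opens to 85 mm and grips with 20 to 120 N. Pads are 22 mm wide; open, the fingers measure 114 mm over their backs; the gripper's body (76 mm by 85 mm) begins 54 mm behind the grasp point. The pads swing forward as they close: fully open they stand 13 mm farther back than shut.
Start: joints at [-74.416, 32.985, 1.427, 82.34, -0.859, 64.687, -3.237], TCP at [0.235, 0.633, 0.405] pointing down, gripper open.
Joint ranges: [-157.87, 157.87], [-19.46, 123.44], [-87.15, 90], [11.01, 140.99], [-62.26, 242.26], [9.8, 113.94], [-161.44, 161.44]. Speed limits (degrees/s): [127.2, 127.2, 172.46, 172.46, 180, 180, 180].

### API

Orientations are given as a 3x3 rotation matrix whose columns are the frame's x, y, z axes.
In Python, from bench import env gives the robot as it stands.
- The arm moves only by the shell command python3 -m crank 'ROWS' [FORCE]. ROWS is a JSON object of lists of equal length, an entry for each row: "dp": the shift along the tool's x, y, z in mm, a list of three; "twist": the turn about the tool's z in rad; "fingers": the closure, from 0 (fully open) to 1 (shut). In form: {"dp": [[x, y, z], ...], "twist": [twist, ...], "fingers": [fingers, ...]}. A call has exactly 10 rows; each row shifts and turns the commanded pose from where the row before left it, along the tool's axes as they then stand; what a row does not reach is not made up. A row lasts 1/12 s, in which the tool goes at most 41.7 mm and 7.16 degrees, less where a joint would pass 70% of its speed; a pose out of reach is approached as far as the arm can. A call with a gripper value outside its range is refused whole. The fingers move at their own pace and stop on an object; FORCE is the grip in N (left out, the last holds). Time passes only in rows, so rows that do not move let the fingers close, or fill a call up. It gives the time, the measured TCP pose, the force, the opening and the grip force at its end, in the units of the state.
- env.read_state(): the state, without advancing time (a new reading comes with each control period).
- env.grab_frame(name): name is "side" or "top" or "wrist"; returns the picture (400x640x3 uint8, red, green, blue); there is no depth.
- env.camera_info(name): a dict with "mtx" (3x3 intrinsics, pixels), "k1" (the pictures are not rectified: a ray, as slopes to the right and down, at radius r is drawn at 1 + k1 r^2 times it, then the intrinsics apply), "R" (3x3) and "t" (3): a world point X has camera coordinates R X + t; the wrist camera has in their place "hand_eye" (4x4, takes a point from camera to tool coordinates, whose origin is the TCP and whose axes are the flange's). Camera axes: x right, y down, z forward; pixel columns grow to the right and rows downward; lengths in m; the calibration is good to about 2 mm. A picture is of the moment at which its call begins: read the wrist's pose just before it. camera_info takes no time and is no camera call.
- env.close_job(): hands the job in; it is judged then, once.
The state is a dict: "t": time; "joint_pos": joint angles; "qd": joint speeds; "tau": joint torques, N m; "ee_pos": TCP position; "tcp_rot": TCP orientation; "force": force on the tool from outside, world axes, zero at the start; "torque": the same for the moment, N m; "finger_gap": finger opening in m; "finger_force": force on a finger pad.
Only numpy, scipy, OpenCV 4.12 (cv2) and the standard library are available. Lean on these libraries where they do the work, as an engineer would, in place of code of your own. Each camera call takes 0.05 s, during which the arm holds its last target. There are 200 camera calls.

## Working session

There is one attempt and no reset: what is moved stays moved. The work goes in short steps, Python scripts to look and compute and a shell command to move; the robot and the scene stay as the last step left them, time stands still between calls to the robot, and variables do not carry over. Pictures are saved under pics/ and viewed, at most 10 in all, crops included, and the job is handed in when it is done.

```bash
mkdir -p pics; ls; python3 - <<'E'
from bench import env
import cv2,numpy as np
for n in ("top","side"):
    cv2.imwrite(f"pics/{n}0.png",env.grab_frame(n)[:,:,::-1])
    c=env.camera_info(n); R=np.array(c["R"]);t=np.array(c["t"]);print(n,np.round(c["mtx"],1).tolist(),c["k1"],np.round(-R.T@t,3),np.round(R,2).tolist())
s=env.read_state();print(s)
print(env.camera_info("wrist"))
E
```

```text
pics
top [[392.6, 0.0, 321.9], [0.0, 392.6, 200.9], [0.0, 0.0, 1.0]] -0.048390623457413635 [2.910e-01 1.000e-03 1.257e+00] [[-0.12, -0.99, 0.0], [-0.97, 0.12, -0.2], [0.2, -0.02, -0.98]]
side [[444.2, 0.0, 310.2], [0.0, 444.2, 193.9], [0.0, 0.0, 1.0]] -0.03248046544949239 [ 0.118 -0.689  0.804] [[0.88, -0.48, 0.02], [-0.32, -0.61, -0.72], [0.36, 0.63, -0.69]]
{'t': 0.1, 'joint_pos': array([-74.41316527,  33.02666965,   1.42396225,  82.37927741,
        -0.85912538,  64.68767973,  -3.23710535]), 'qd': array([-0.03969875,  0.02865361, -0.0014185 , -0.22164177,  0.07373997,
        0.0513712 ,  0.03792748]), 'tau': array([ 7.58103677e-03, -7.67313623e+01,  2.25804336e+00, -2.86608750e+01,
        1.57977239e-02,  8.57894076e-03,  2.72632434e-05]), 'ee_pos': array([0.23509074, 0.6325877 , 0.40395704]), 'tcp_rot': array([[-9.37364987e-01,  3.48348530e-01, -4.28339079e-04],
       [ 3.48348784e-01,  9.37363968e-01, -1.38467730e-03],
       [-8.08406822e-05, -1.44715941e-03, -9.99998950e-01]]), 'force': array([ 0.20173573, -0.79990775,  0.38948645]), 'torque': array([ 0.03014135,  0.05136394, -0.00087464]), 'finger_force': 0.0, 'finger_gap': 0.08560131512950647}
{'mtx': array([[291.08673215,   0.        , 324.85437918],
       [  0.        , 291.08673215, 199.59656662],
       [  0.        ,   0.        ,   1.        ]]), 'k1': -0.008911688090052557, 'hand_eye': array([[ 2.02926077e-04, -9.55137303e-01, -2.96163285e-01,
         7.51701864e-02],
       [ 9.99999975e-01,  2.22288633e-04, -3.17057981e-05,
        -8.59971558e-04],
       [ 9.61171222e-05, -2.96163271e-01,  9.55137324e-01,
         3.12674130e-02],
       [ 0.00000000e+00,  0.00000000e+00,  0.00000000e+00,
         1.00000000e+00]])}
```

View pics/top0.png

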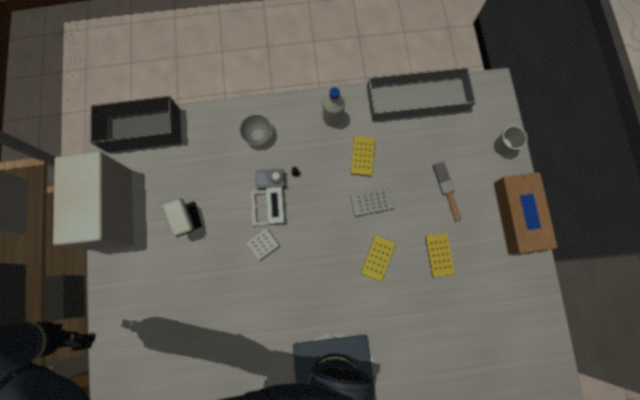

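View pics/side0.png

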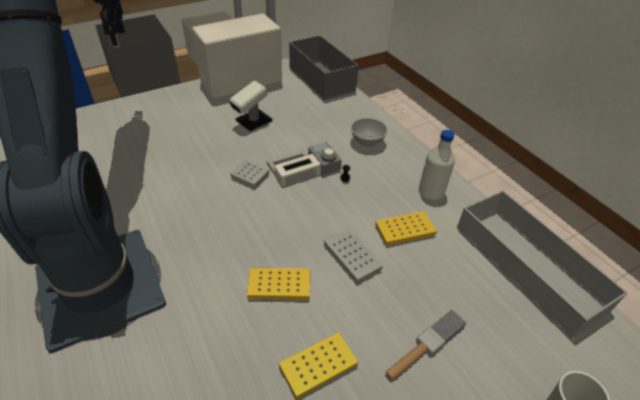

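The reader is at top (268,207). The grey long cassette is at (372,203) and the short one at (263,244). The yellow look-alikes are at (363,156), (378,258) and (440,255). The only long steel-grey one is at (372,203), and I'll confirm it in the enlarged crops.

```bash
cat > h.py <<'E'
from bench import env
import cv2,numpy as np
def cam(n,s=None):
    c=env.camera_info(n); K=np.array(c["mtx"]);k=c["k1"]
    if n=="wrist":
        H=np.array(c["hand_eye"]); T=np.eye(4);T[:3,:3]=s["tcp_rot"];T[:3,3]=s["ee_pos"]
        W=T@H; R=W[:3,:3].T; t=-R@W[:3,3]
    else: R=np.array(c["R"]);t=np.array(c["t"])
    return K,np.array([k,0,0,0,0.]),R,t
def ray(C,p):
    K,d,R,t=C
    u=cv2.undistortPoints(np.array([[p]],float),K,d)[0,0]
    v=R.T@np.array([u[0],u[1],1]); return -R.T@t,v/np.linalg.norm(v)
def onz(C,p,z):
    o,v=ray(C,p); return o+v*(z-o[2])/v[2]
def tri(rs):
    A=np.zeros((3,3));b=np.zeros(3)
    for o,v in rs:
        P=np.eye(3)-np.outer(v,v);A+=P;b+=P@o
    return np.linalg.solve(A,b)
def proj(C,X):
    K,d,R,t=C
    return cv2.projectPoints(np.array(X,float).reshape(-1,1,3),cv2.Rodrigues(R)[0],t,K,d)[0][:,0]
E
python3 - <<'E'
import cv2
a=cv2.imread("pics/top0.png")[145:270,235:415];cv2.imwrite("pics/topc.png",cv2.resize(a,None,fx=4,fy=4,interpolation=2))
a=cv2.imread("pics/side0.png")[135:285,220:400];cv2.imwrite("pics/sidec.png",cv2.resize(a,None,fx=4,fy=4,interpolation=2))
E
```

```text
(no output)
```

View pics/topc.png

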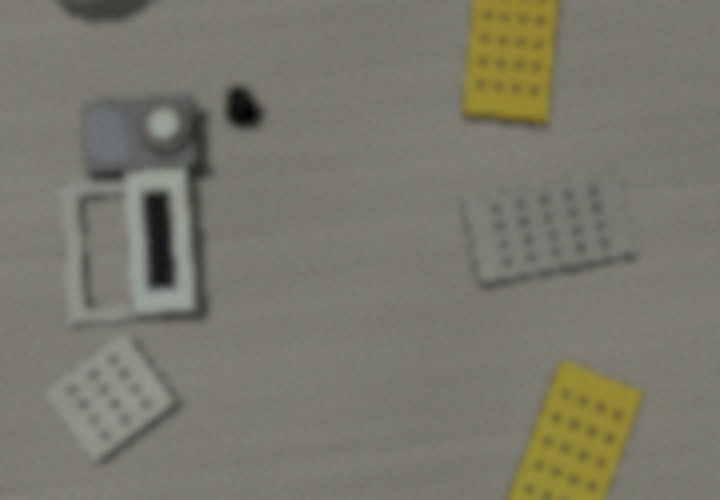

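View pics/sidec.png

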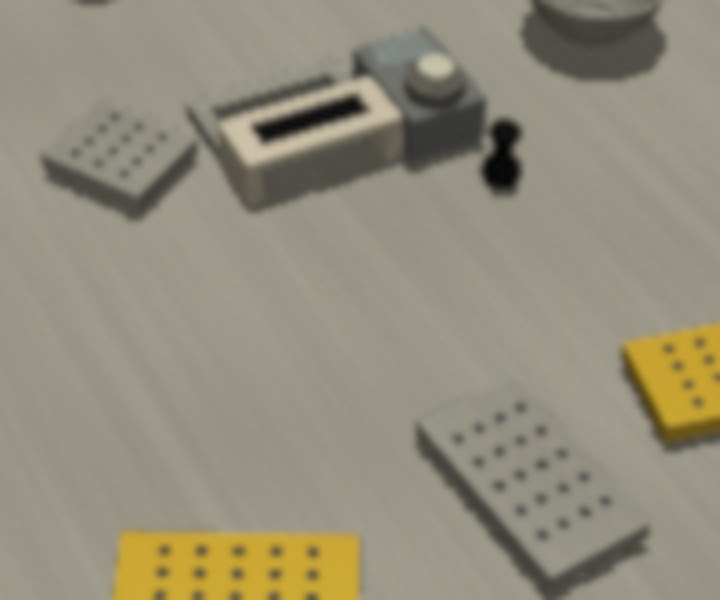

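Confirmed: the long, grey, perforated cassette lies at top crop (550,230) and side crop (530,480). The bridge is at top crop (160,240), the button at (163,125), the valve plug at (240,105) and the short cassette at (115,400). Next I fit poses from the corners.

```bash
cat > fit.py <<'E'
from h import *
from scipy.optimize import least_squares
C={"top":cam("top"),"side":cam("side")};off={"top":(235,145),"side":(220,135)}
px=lambda n,p:(np.array(p)+.5)/4-.5+off[n]
def M(T,S):
    return np.array([tri([ray(C["top"],px("top",a)),ray(C["side"],px("side",b))]) for a,b in zip(T,S)])
def fit(name,T,S,sx,sy,h):
    X=M(T,S);print(name,"tri z mm",np.round(X[:,2]*1e3,1))
    L=np.array([[sx,sy],[sx,-sy],[-sx,-sy],[-sx,sy]])
    def w(p):
        c,s=np.cos(p[2]),np.sin(p[2]);return np.c_[L@np.array([[c,s],[-s,c]])+p[:2],np.full(4,h)]
    f=lambda p:np.r_[proj(C["top"],w(p))-[px("top",a) for a in T],proj(C["side"],w(p))-[px("side",a) for a in S]].ravel()
    r=least_squares(f,[*X[:,:2].mean(0),0]);print(np.round(r.x[:2]*1e3,1),"yaw",np.degrees(r.x[2]).round(2),"res",np.round(r.fun,1));return r.x
R=fit("reader",[(125,172),(188,168),(197,312),(135,318)],[(375,78),(400,120),(245,168),(220,122)],.058,.025,.037)
K=fit("cass",[(460,195),(622,178),(637,258),(485,285)],[(512,385),(648,528),(553,575),(417,425)],.035,.065,.02)
B=M([(163,125)],[(435,66)])[0];print("button",B.round(4))
V=M([(240,98)],[(505,128)])[0];print("plug top",V.round(4))
c,s=np.cos(R[2]),np.sin(R[2]);A=np.array([[c,s],[-s,c]])
for n,p in (("cass",K),("btn",B),("plug",V)): print(n,"in reader mm",(A@(p[:2]-R[:2])*1e3).round(1))
for q in [(50,395),(130,338),(182,403),(100,462)]:
    print("short corner",(A@(onz(C["top"],px("top",q),.02)[:2]-R[:2])*1e3).round())
E
python3 fit.py
```

```text
reader tri z mm [35.8 38.  38.5 40.1]
[542.2 120.3] yaw -2.7 res [ 0.2  0.5  0.   0.4 -0.3  0.3 -0.7 -0.1 -0.5 -0.   1.5  0.1  0.6  0.1
 -0.6  0.3]
cass tri z mm [ 8.4 22.2 23.8 22.4]
[ 518.5 -190.9] yaw 3.27 res [ 0.8  1.8 -0.3 -0.8  0.5  0.1 -1.2  0.4  0.7 -2.2  1.2 -0.1 -0.7  2.
 -0.2 -0.5]
button [0.6299 0.1071 0.0621]
plug top [0.6486 0.0453 0.0468]
cass in reader mm [  -9.  -311.9]
btn in reader mm [88.2 -9. ]
plug in reader mm [109.8 -69.9]
short corner [-112.   95.]
short corner [-72.  30.]
short corner [-126.   -9.]
short corner [-167.   58.]
```

```bash
python3 -m crank '{"dp":[[-15,-10,0],[-30,-20,0],[-30,-20,0],[-30,-20,0],[-30,-20,0],[-30,-20,0],[-30,-20,0],[-30,-20,0],[-30,-20,0],[-30,-20,0]],"twist":[0,0,0,0,0,0,0,0,0,0],"fingers":[0.58,0.58,0.58,0.58,0.58,0.58,0.58,0.58,0.58,0.58]}'
python3 -m crank '{"dp":[[-30,-20,0],[-30,-20,0],[-30,-20,0],[-30,-20,0],[-25,-20,0],[-11,-35,0],[-11,-35,0],[-11,-35,0],[-11,-35,0],[-11,-35,0]],"twist":[0,0,0,0,0,0,0,0,0,0],"fingers":[0.58,0.58,0.58,0.58,0.58,0.58,0.58,0.58,0.58,0.58]}'
python3 -m crank '{"dp":[[-11,-35,0],[-11,-35,0],[-11,-35,0],[-11,-35,0],[-11,-35,0],[-11,-35,0],[-11,-35,0],[-11,-35,0],[-5,-18,0],[0,0,0]],"twist":[0,0,0,0,0,0,0,0,0,0],"fingers":[0.58,0.58,0.58,0.58,0.58,0.58,0.58,0.58,0.58,0.58]}'
python3 -m crank '{"dp":[[0,0,0],[0,0,0],[0,0,0],[0,0,0],[0,0,0],[0,0,0],[0,0,0],[0,0,0],[0,0,0],[0,0,0]],"twist":[0.12,0.12,0.12,0.12,0.12,0.12,0.12,0.12,0.12,0.09],"fingers":[0.58,0.58,0.58,0.58,0.58,0.58,0.58,0.58,0.58,0.58]}'
```

```text
t: 0.93
ee_pos: [0.4368, 0.3537, 0.4045]
tcp_rot: [[-0.937, 0.348, -0.0], [0.348, 0.937, -0.0], [0.0, -0.0, -1.0]]
force: [0.3, -0.2, -0.8]
finger_gap: 0.036
finger_force: 0.0
t: 1.77
ee_pos: [0.5273, 0.0262, 0.4045]
tcp_rot: [[-0.937, 0.348, -0.001], [0.348, 0.937, -0.0], [0.0, -0.0, -1.0]]
force: [0.1, 0.4, -0.2]
finger_gap: 0.0361
finger_force: 0.0
t: 2.6
ee_pos: [0.5094, -0.2891, 0.4044]
tcp_rot: [[-0.935, 0.355, -0.001], [0.355, 0.935, -0.003], [0.0, -0.003, -1.0]]
force: [-0.3, -1.1, -0.6]
finger_gap: 0.0357
finger_force: 0.0
t: 3.43
ee_pos: [0.5113, -0.2829, 0.4044]
tcp_rot: [[-0.04, 0.999, -0.001], [0.999, 0.04, 0.001], [0.001, -0.001, -1.0]]
force: [-0.1, 0.9, -0.3]
finger_gap: 0.0359
finger_force: 0.0
```

```bash
python3 - <<'E'
from h import *
import pickle
s=env.read_state();im=env.grab_frame("wrist")[:,:,::-1]
cv2.imwrite("pics/w1.png",im);pickle.dump({k:s[k] for k in("tcp_rot","ee_pos")},open("w1.pkl","wb"))
C=cam("wrist",s)
print(proj(C,[[.5185,-.1909,.02],[.5422,.1203,.037]]).round())
E
```

```text
[[ 334.   94.]
 [ 384. -318.]]
```

View pics/w1.png

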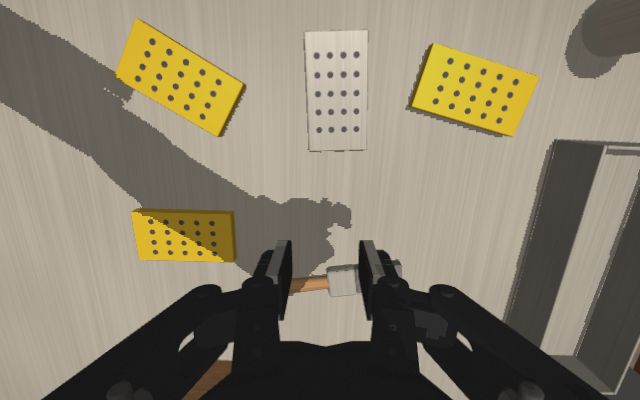

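The wrist view shows the cassette top with corners (305,30), (368,30), (367,150) and (308,151). The brush lies behind the fingers at about (365,280).

```bash
cat > w.py <<'E'
from h import *
import pickle
R=np.array([.5422,.1203]);ry=np.radians(-2.7)
A=np.array([[np.cos(ry),np.sin(ry)],[-np.sin(ry),np.cos(ry)]])
def top(s,pts,z=.02):
    C=cam("wrist",s);X=np.array([onz(C,p,z)[:2] for p in pts]);return X
def report(s,pts):
    X=top(s,pts);c=X.mean(0);d=X[0]+X[1]-X[2]-X[3];y=np.degrees(np.arctan2(-d[0],d[1]))
    e=lambda i,j:np.linalg.norm(X[i]-X[j])*1e3
    print("centre",c.round(4),"yaw",y.round(2),"w,l",np.round([e(0,1),e(2,3),e(0,3),e(1,2)],1),"in reader",(A@(c-R)*1e3).round(1))
E
python3 - <<'E'
from w import *
s=pickle.load(open("w1.pkl","rb"))
report(s,[(305,30),(368,30),(367,150),(308,151)])
print("brush",top(s,[(328,268),(402,262),(328,296),(402,285)],.01).round(3))
C=cam("wrist",s)
for p in [(286,241),(366,241)]:  # finger tips: at plane z of tips
    for z in (.232,.24): print(onz(C,p,z).round(4))
E
```

```text
centre [ 0.5215 -0.1902] yaw 3.46 w,l [ 68.   71.2 130.1 129. ] in reader [  -6.  -311.1]
brush [[ 0.521 -0.421]
 [ 0.624 -0.408]
 [ 0.523 -0.467]
 [ 0.629 -0.445]]
[ 0.4903 -0.2758  0.232 ]
[ 0.4913 -0.272   0.24  ]
[ 0.5328 -0.2741  0.232 ]
[ 0.5314 -0.2704  0.24  ]
```

```bash
python3 -m crank '{"dp":[[-4,13,20],[0,0,30],[0,0,30],[0,0,30],[0,0,30],[0,0,30],[0,0,25],[0,0,20],[0,0,8],[0,0,0]],"twist":[-0.02,0,0,0,0,0,0,0,0,0],"fingers":[0.58,0.58,0.58,0.58,0.58,0.58,0.58,0.58,0.58,0.58]}'
python3 - <<'E'
from h import *
import pickle
s=env.read_state();im=env.grab_frame("wrist")[:,:,::-1]
cv2.imwrite("pics/w2.png",im);pickle.dump({k:s[k] for k in("tcp_rot","ee_pos")},open("w2.pkl","wb"));print(s["ee_pos"],s["force"])
E
```

```text
t: 4.32
ee_pos: [0.5239, -0.2864, 0.1799]
tcp_rot: [[-0.067, 0.998, -0.003], [0.998, 0.067, 0.002], [0.002, -0.003, -1.0]]
force: [-0.5, 0.0, -0.0]
finger_gap: 0.0358
finger_force: 0.0
[ 0.52386253 -0.2864301   0.17986625] [-0.52808375  0.02306535 -0.02543532]
```

View pics/w2.png

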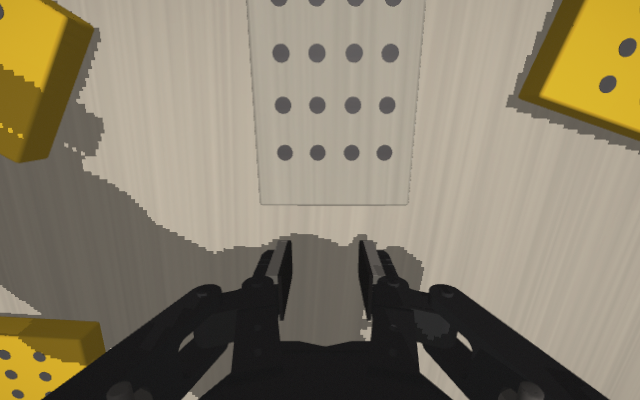

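The wrist view shows the cassette's rear edge from (260,205) to (408,205). The fingers, centred at column 325, are just behind it and both yellow look-alikes are clear of the path.

```bash
python3 - <<'E'
from w import *
s=pickle.load(open("w2.pkl","rb"))
X=top(s,[(260,205),(408,205)],.02);print(X.round(4));
T=(X-s["ee_pos"][:2])@np.array(s["tcp_rot"])[:2,:2]*1e3;print("tool xy",T.round(1))
T=(top(s,[(290,241),(360,241)],.008)-s["ee_pos"][:2])@np.array(s["tcp_rot"])[:2,:2]*1e3;print("tips tool",T.round(1))
m=X.mean(0);d=X[1]-X[0];y=np.arctan2(d[1],d[0]);c=m+.065*np.array([-np.sin(y),np.cos(y)]);print(c,np.degrees(y),A@(c-R))
E
```

```text
[[ 0.491  -0.2562]
 [ 0.5598 -0.2515]]
tool xy [[ 32.4 -30.7]
 [ 32.4  38.2]]
tips tool [[  8.4 -19. ]
 [  8.4  18.1]]
[ 0.52102373 -0.18900243] 3.881766432448947 [-0.00658262 -0.30995661]
```

```bash
python3 -m crank '{"dp":[[6,4,0],[8,0,0],[4,0,0],[4,0.2,0],[6,0.7,0],[8,0.9,0],[8,0.8,0],[8,0.8,0],[8,0.7,0],[8,0.7,0]],"twist":[0,0,0,0,0.004,0.005,0.005,0.005,0.005,0.005],"fingers":[0.58,0.58,0.58,0.58,0.58,0.58,0.58,0.58,0.58,0.58]}'
python3 -m crank '{"dp":[[8,0.7,0],[8,0.6,0],[8,0.6,0],[8,0.5,0],[8,0.5,0],[8,0.5,0],[8,0.4,0],[6,0.3,0],[4,0.2,0],[2,0,0]],"twist":[0.005,0.005,0.005,0.005,0.005,0.005,0.005,0.003,0,0],"fingers":[0.58,0.58,0.58,0.58,0.58,0.58,0.58,0.58,0.58,0.58]}'
python3 - <<'E'
from h import *
import pickle
s=env.read_state();im=env.grab_frame("wrist")[:,:,::-1]
cv2.imwrite("pics/w3.png",im);pickle.dump({k:s[k] for k in("tcp_rot","ee_pos")},open("w3.pkl","wb"));print(s["ee_pos"],s["force"])
E
```

```text
t: 5.2
ee_pos: [0.5293, -0.2179, 0.1817]
tcp_rot: [[-0.036, 0.999, 0.0], [0.999, 0.036, -0.0], [-0.0, 0.0, -1.0]]
force: [0.4, -3.4, 1.6]
finger_gap: 0.036
finger_force: 1.5
t: 6.03
ee_pos: [0.5325, -0.1499, 0.1816]
tcp_rot: [[0.001, 1.0, -0.0], [1.0, -0.001, 0.0], [0.0, -0.0, -1.0]]
force: [0.1, -1.8, 0.2]
finger_gap: 0.036
finger_force: 1.0
[ 0.53246046 -0.1498584   0.18160871] [ 0.07509364 -1.84149458  0.23357881]
```

View pics/w3.png

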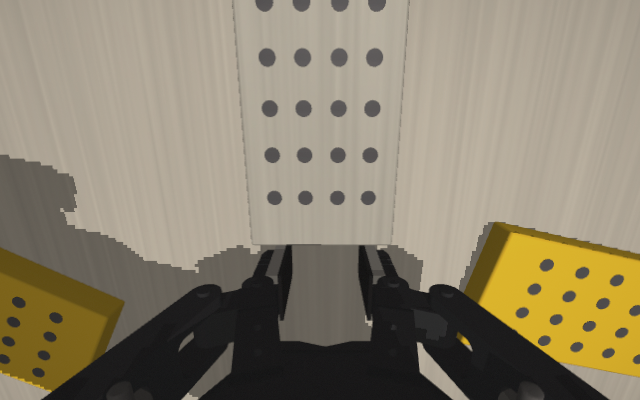

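The cassette is flush with both fingers. Its rear edge runs from (252,245) to (394,245).

```bash
cat > rear.py <<'E'
import sys
from w import *
s=pickle.load(open(sys.argv[1],"rb"));p=[float(v) for v in sys.argv[2:6]]
X=top(s,[p[:2],p[2:]],.02);m=X.mean(0);d=X[1]-X[0];y=np.arctan2(d[1],d[0]);c=m+.065*np.array([-np.sin(y),np.cos(y)])
print("width",np.linalg.norm(d),"rel reader mm",(A@(c-R)*1e3).round(1),"rel yaw",np.degrees(y)+2.7)
x=np.array(s["tcp_rot"])[:2,0];print("hand rel yaw",np.degrees(np.arctan2(-x[0],x[1]))+2.7,"rear in tool",((m-s["ee_pos"][:2])@np.array(s["tcp_rot"])[:2,:2]*1e3).round(1))
E
python3 rear.py w3.pkl 252 245 394 245
```

```text
width 0.0699949338370833 rel reader mm [  -1.4 -194.7] rel yaw 2.6282616928472913
hand rel yaw 2.6322728791842396 rear in tool [10.8 -0.9]
```

```bash
python3 -m crank '{"dp":[[4,0.2,0],[8,0.3,0],[8,0.2,0],[8,0.2,0],[8,0.1,0],[8,0,0],[8,0,0],[8,0,0],[8,0,0],[4,0,0]],"twist":[0.004,0.005,0.005,0.005,0.005,0.005,0.005,0.005,0.005,0.002],"fingers":[0.58,0.58,0.58,0.58,0.58,0.58,0.58,0.58,0.58,0.58]}'
python3 - <<'E'
from h import *
import pickle
s=env.read_state();im=env.grab_frame("wrist")[:,:,::-1]
cv2.imwrite("pics/w4.png",im);pickle.dump({k:s[k] for k in("tcp_rot","ee_pos")},open("w4.pkl","wb"));print(s["ee_pos"],s["force"])
E
```

```text
t: 6.92
ee_pos: [0.5352, -0.0772, 0.1816]
tcp_rot: [[0.047, 0.999, -0.0], [0.999, -0.047, 0.001], [0.001, -0.0, -1.0]]
force: [-0.2, -1.5, -0.3]
finger_gap: 0.0358
finger_force: 0.8
[ 0.53515319 -0.07724938  0.1816308 ] [-0.16115779 -1.51878434 -0.27395326]
```

View pics/w4.png

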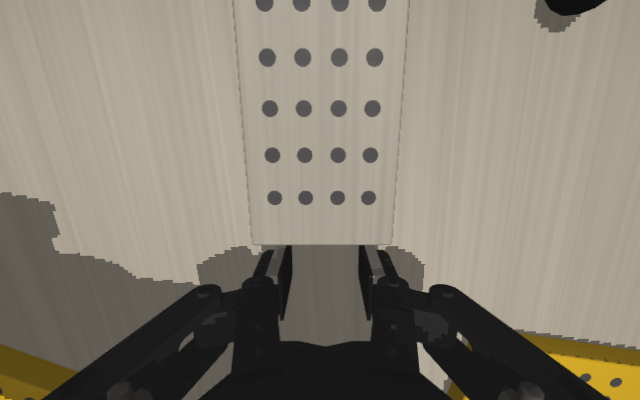

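```bash
python3 -m crank '{"dp":[[4,-0.2,0],[6,-0.2,0],[6,-0.2,0],[6,-0.2,0],[6,-0.2,0],[6,0,0],[6,0,0],[6,0,0],[6,0,0],[3,0,0]],"twist":[0,0,0,0,0,0,0,0,0,0],"fingers":[0.58,0.58,0.58,0.58,0.58,0.58,0.58,0.58,0.58,0.58]}'
python3 - <<'E'
from h import *
import pickle
s=env.read_state();im=env.grab_frame("wrist")[:,:,::-1]
cv2.imwrite("pics/w5.png",im);pickle.dump({k:s[k] for k in("tcp_rot","ee_pos")},open("w5.pkl","wb"));print(s["ee_pos"],s["force"])
E
```

```text
t: 7.8
ee_pos: [0.5368, -0.0228, 0.1817]
tcp_rot: [[0.047, 0.999, -0.0], [0.999, -0.047, 0.0], [0.0, -0.0, -1.0]]
force: [0.3, -2.3, 0.4]
finger_gap: 0.0355
finger_force: 1.2
[ 0.53676325 -0.02275205  0.18169765] [ 0.29030037 -2.32401902  0.41173774]
```

View pics/w5.png

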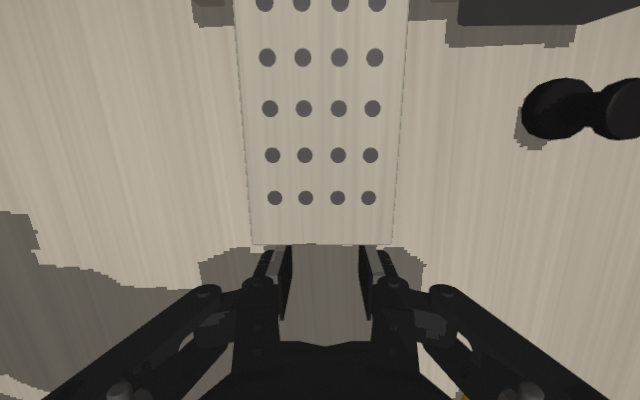

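```bash
python3 -m crank '{"dp":[[4,0,0],[6,-0.1,0],[6,-0.1,0],[6,-0.1,0],[6,-0.1,0],[6,0,0],[6,0,0],[6,0,0],[6,0,0],[4,0,0]],"twist":[0,0,0,0,0,0,0,0,0,0],"fingers":[0.58,0.58,0.58,0.58,0.58,0.58,0.58,0.58,0.58,0.58]}'
python3 -m crank '{"dp":[[2,0,0],[2,0,0],[1,0,0],[1,0,0],[1,0,0],[1,0,0],[0,0,0],[0,0,0],[0,0,0],[0,0,0]],"twist":[0,0,0,0,0,0,0,0,0,0],"fingers":[0.58,0.58,0.58,0.58,0.58,0.58,0.58,0.58,0.58,0.58]}'
```

```text
t: 8.68
ee_pos: [0.539, 0.0331, 0.1817]
tcp_rot: [[0.047, 0.999, -0.0], [0.999, -0.047, 0.0], [0.0, -0.0, -1.0]]
force: [-0.8, -1.9, 0.6]
finger_gap: 0.036
finger_force: 1.1
t: 9.52
ee_pos: [0.5393, 0.0402, 0.1817]
tcp_rot: [[0.048, 0.999, -0.0], [0.999, -0.048, 0.0], [0.0, -0.0, -1.0]]
force: [0.2, -0.5, -0.6]
finger_gap: 0.0358
finger_force: 0.4
```

```bash
python3 -m crank '{"dp":[[1,0,0],[1,0,0],[0.5,0,0],[0.5,0,0],[0.5,0,0],[0.5,0,0],[0,0,0],[0,0,0],[0,0,0],[0,0,0]],"twist":[0,0,0,0,0,0,0,0,0,0],"fingers":[0.58,0.58,0.58,0.58,0.58,0.58,0.58,0.58,0.58,0.58]}'
```

```text
t: 10.35
ee_pos: [0.5395, 0.0442, 0.1817]
tcp_rot: [[0.048, 0.999, -0.0], [0.999, -0.048, 0.0], [0.0, -0.0, -1.0]]
force: [-0.0, -1.0, -0.4]
finger_gap: 0.0358
finger_force: 0.5
```

```bash
python3 -m crank '{"dp":[[0.5,0,0],[0.5,0,0],[0.5,0,0],[0.5,0,0],[0,0,0],[0,0,0],[0,0,0],[0,0,0],[0,0,0],[0,0,0]],"twist":[0,0,0,0,0,0,0,0,0,0],"fingers":[0.58,0.58,0.58,0.58,0.58,0.58,0.58,0.58,0.58,0.58]}'
```

```text
t: 11.18
ee_pos: [0.5397, 0.0462, 0.1817]
tcp_rot: [[0.048, 0.999, -0.0], [0.999, -0.048, 0.0], [0.0, -0.0, -1.0]]
force: [0.6, -0.7, 0.1]
finger_gap: 0.0358
finger_force: 0.5
```

```bash
python3 -m crank '{"dp":[[0.5,0,0],[0.5,0,0],[0.5,0,0],[0.5,0,0],[0,0,0],[0,0,0],[0,0,0],[0,0,0],[0,0,0],[0,0,0]],"twist":[0,0,0,0,0,0,0,0,0,0],"fingers":[0.58,0.58,0.58,0.58,0.58,0.58,0.58,0.58,0.58,0.58]}'
```

```text
t: 12.02
ee_pos: [0.5398, 0.047, 0.1817]
tcp_rot: [[0.049, 0.999, 0.0], [0.999, -0.049, -0.002], [-0.002, 0.001, -1.0]]
force: [0.1, -5.9, -1.2]
finger_gap: 0.0357
finger_force: 3.2
```

```bash
python3 -m crank '{"dp":[[0.5,0,0],[0.5,0,0],[0.5,0,0],[0,0,0],[0,0,0],[0,0,0],[0,0,0],[0,0,0],[0,0,0],[0,0,0]],"twist":[0,0,0,0,0,0,0,0,0,0],"fingers":[0.58,0.58,0.58,0.58,0.58,0.58,0.58,0.58,0.58,0.58]}'
python3 - <<'E'
from h import *
import pickle
s=env.read_state();im=env.grab_frame("wrist")[:,:,::-1]
cv2.imwrite("pics/w6.png",im);pickle.dump({k:s[k] for k in("tcp_rot","ee_pos")},open("w6.pkl","wb"))
t=cv2.resize(env.grab_frame("side")[130:205,230:360][:,:,::-1],(640,369),interpolation=2)
cv2.imwrite("pics/w6s.png",cv2.resize(np.vstack([im[:200],t]),None,fx=1,fy=1))
E
```

```text
t: 12.85
ee_pos: [0.5399, 0.0474, 0.1818]
tcp_rot: [[0.05, 0.999, 0.001], [0.999, -0.05, -0.003], [-0.003, 0.001, -1.0]]
force: [0.6, -10.9, -0.7]
finger_gap: 0.0357
finger_force: 5.3
```

View pics/w6s.png

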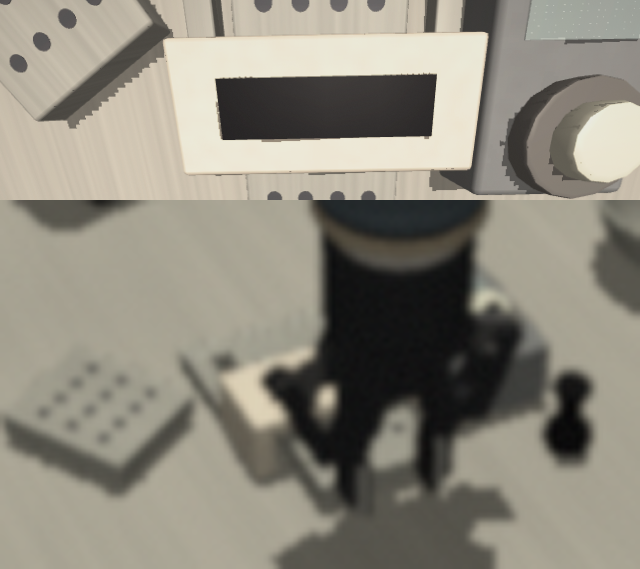

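The cassette is under the bridge and square to it, with its rear edge at about row 245. The bridge's front edge runs from (185,174) to (470,168), and the button top is at about (608,142). Now I check the exposed length and the button position.

```bash
python3 - <<'E'
from w import *
s=pickle.load(open("w6.pkl","rb"));C=cam("wrist",s)
g=cv2.cvtColor(cv2.imread("pics/w6.png"),cv2.COLOR_BGR2GRAY)[225:260,300:350].mean(1);print("edge row",225+np.abs(np.diff(g)).argmax())
F=top(s,[(185,174),(470,168)],.037);B=top(s,[(185,40),(487,33)],.037);print("bridge w",np.linalg.norm(F[1]-F[0]))
u=(F[1]-F[0]);u/=np.linalg.norm(u);n=np.array([-u[1],u[0]]);print("reader yaw",np.degrees(np.arctan2(u[1],u[0])))
r=top(s,[(252,245),(394,245)],.02);print("exposed",(F.mean(0)-r)@n,"lateral",((r.mean(0)-F.mean(0))@u))
o=lambda n_,p:ray(cam(n_),p)
T=((163.5)/4-.5+235,(125.5)/4-.5+145);S=((435.5)/4-.5+220,66.5/4-.5+135)
b=tri([ray(C,(608,142)),o("top",T),o("side",S)]);print("button",b.round(4),"wrist on z.06",onz(C,(608,142),b[2]).round(4))
d=(b[:2]-s["ee_pos"][:2])@np.array(s["tcp_rot"])[:2,:2]*1e3;print("tool dxy",d.round(1))
E
```

```text
edge row 244
bridge w 0.11302932072304979
reader yaw -1.6490407997624195
exposed [0.03986158 0.04140003] lateral -0.002650959053203051
button [0.6301 0.1076 0.0613] wrist on z.06 [0.6296 0.1079 0.0613]
tool dxy [64.7 87. ]
```

The exposed length is about 40.5 mm, so the cassette is home. I'll shut the fingers and give one soft push at the centre so it squares itself on the bar, then go to the button.

```bash
python3 -m crank '{"dp":[[-4,0,0],[-6,0,0],[-6,-1,0],[0,0,0],[0,0,0],[0,0,0],[4,0,0],[5,0,0],[4,0,0],[2,0,0]],"twist":[0,0,0,0,0,0,0,0,0,0],"fingers":[0.58,0.58,1,1,1,1,1,1,1,1]}'
python3 -m crank '{"dp":[[0.5,0,0],[0.5,0,0],[0.5,0,0],[0.5,0,0],[0.5,0,0],[0,0,0],[0,0,0],[0,0,0],[0,0,0],[0,0,0]],"twist":[0,0,0,0,0,0,0,0,0,0],"fingers":[1,1,1,1,1,1,1,1,1,1]}'
```

```text
t: 13.78
ee_pos: [0.5393, 0.0477, 0.1819]
tcp_rot: [[0.049, 0.999, 0.002], [0.999, -0.049, -0.003], [-0.003, 0.002, -1.0]]
force: [2.2, -13.6, -1.2]
finger_gap: 0.0002
finger_force: 6.9
t: 14.62
ee_pos: [0.5395, 0.0481, 0.1819]
tcp_rot: [[0.051, 0.999, 0.003], [0.999, -0.051, -0.005], [-0.005, 0.003, -1.0]]
force: [1.9, -14.2, -1.2]
finger_gap: 0.0002
finger_force: 7.3
```

```bash
python3 -m crank '{"dp":[[-6,0,0],[-8,0,0],[-9,0,0],[0,0,-15],[0,0,-25],[0,0,-25],[0,0,-20],[0,0,0],[20,20,0],[20,22,0]],"twist":[0,0,0,0,0,0,0,0,0,0],"fingers":[1,1,1,1,1,1,1,1,1,1]}'
python3 -m crank '{"dp":[[20,22,0],[20,20,0],[5,3,0],[0,0,0],[0,0,0],[0,0,0],[0,0,0],[0,0,0],[0,0,0],[0,0,0]],"twist":[0,0,0,0,0,0,0,0,0,0],"fingers":[1,1,1,1,1,1,1,1,1,1]}'
python3 - <<'E'
from w import *
s=env.read_state();print(((np.array([.630,.1077])-s["ee_pos"][:2])@np.array(s["tcp_rot"])[:2,:2]*1e3).round(1),s["ee_pos"])
E
```

```text
t: 15.45
ee_pos: [0.5813, 0.0655, 0.2672]
tcp_rot: [[0.05, 0.999, -0.0], [0.999, -0.05, 0.001], [0.001, -0.0, -1.0]]
force: [0.5, -0.3, 0.2]
finger_gap: 0.0
finger_force: 0.0
t: 16.28
ee_pos: [0.6286, 0.1085, 0.2669]
tcp_rot: [[0.049, 0.999, 0.0], [0.999, -0.049, 0.0], [0.0, 0.0, -1.0]]
force: [0.2, -0.3, -0.4]
finger_gap: -0.0
finger_force: 0.0
[-0.8  1.4] [0.62860678 0.10854745 0.26688225]
```

Within 1.5 mm of the button centre. I press down until the force passes the 5 N of the spring and meets the stop.

```bash
python3 -m crank '{"dp":[[-0.8,1.4,8],[0,0,10],[0,0,8],[0,0,4],[0,0,3],[0,0,2],[0,0,2],[0,0,1],[0,0,0],[0,0,0]],"twist":[0,0,0,0,0,0,0,0,0,0],"fingers":[1,1,1,1,1,1,1,1,1,1]}'
```

```text
t: 17.12
ee_pos: [0.6298, 0.108, 0.2295]
tcp_rot: [[0.048, 0.999, -0.0], [0.999, -0.048, 0.001], [0.001, -0.0, -1.0]]
force: [-5.4, -0.7, 9.8]
finger_gap: -0.0002
finger_force: 5.0
```

```bash
python3 -m crank '{"dp":[[0,0,0.5],[0,0,0.5],[0,0,0.5],[0,0,0.5],[0,0,0.5],[0,0,0],[0,0,0],[0,0,0],[0,0,0],[0,0,0]],"twist":[0,0,0,0,0,0,0,0,0,0],"fingers":[1,1,1,1,1,1,1,1,1,1]}'
```

```text
t: 17.95
ee_pos: [0.6298, 0.1077, 0.2291]
tcp_rot: [[0.048, 0.999, 0.001], [0.999, -0.048, 0.002], [0.002, 0.001, -1.0]]
force: [-12.6, -0.3, 31.7]
finger_gap: 0.0001
finger_force: 15.6
```

```bash
for i in 1; do python3 -m crank '{"dp":[[0,0,-1],[0,0,-1],[0,0,-1],[0,0,-1],[0,0,-1],[0,0,0],[0,0,0],[0,0,0],[0,0,0],[0,0,0]],"twist":[0,0,0,0,0,0,0,0,0,0],"fingers":[1,1,1,1,1,1,1,1,1,1]}'; done
python3 -m crank '{"dp":[[0,0,-1],[0,0,-1],[0,0,0],[0,0,0],[0,0,0],[0,0,0],[0,0,0],[0,0,0],[0,0,0],[0,0,0]],"twist":[0,0,0,0,0,0,0,0,0,0],"fingers":[1,1,1,1,1,1,1,1,1,1]}'
python3 -m crank '{"dp":[[0,0,-1],[0,0,-1],[0,0,0],[0,0,0],[0,0,0],[0,0,0],[0,0,0],[0,0,0],[0,0,0],[0,0,0]],"twist":[0,0,0,0,0,0,0,0,0,0],"fingers":[1,1,1,1,1,1,1,1,1,1]}'
```

```text
t: 18.78
ee_pos: [0.6302, 0.1081, 0.2311]
tcp_rot: [[0.048, 0.999, 0.0], [0.999, -0.048, -0.0], [-0.0, 0.0, -1.0]]
force: [-1.9, 0.4, 4.8]
finger_gap: 0.0001
finger_force: 1.9
t: 19.62
ee_pos: [0.6302, 0.1081, 0.2332]
tcp_rot: [[0.048, 0.999, 0.0], [0.999, -0.048, -0.0], [-0.0, 0.0, -1.0]]
force: [-0.8, 0.6, 2.9]
finger_gap: 0.0002
finger_force: 1.3
t: 20.45
ee_pos: [0.6302, 0.1081, 0.2352]
tcp_rot: [[0.048, 0.999, 0.0], [0.999, -0.048, -0.0], [-0.0, 0.0, -1.0]]
force: [1.4, -0.2, 1.0]
finger_gap: -0.0002
finger_force: 0.8
```

The spring curve shows the full 6 mm of travel was reached. Now I withdraw.

```bash
python3 -m crank '{"dp":[[0,0,-6],[0,0,-15],[0,0,-25],[0,0,-25],[0,0,-25],[0,0,-25],[0,0,-20],[0,0,-10],[0,0,0],[0,0,0]],"twist":[0,0,0,0,0,0,0,0,0,0],"fingers":[1,1,1,1,1,1,1,1,1,1]}'
python3 -m crank '{"dp":[[-10,0,0],[-20,0,0],[-30,0,0],[-30,0,0],[-30,0,0],[-30,0,0],[-20,0,0],[-10,0,0],[0,0,0],[0,0,0]],"twist":[0,0,0,0,0,0,0,0,0,0],"fingers":[1,1,1,1,1,1,1,1,1,1]}'
python3 - <<'E'
from h import *
s=env.read_state();print(s["ee_pos"],s["force"],s["t"])
# cassette rear edge and bridge front edge along the lane centre in the wrist view
C=cam("wrist",s);g=cv2.cvtColor(env.grab_frame("wrist"),cv2.COLOR_RGB2GRAY).astype(float)
u=np.array([np.cos(np.radians(-2.7)),np.sin(np.radians(-2.7))]);n=np.array([-u[1],u[0]])
for x in(-.025,.0,.025):
    P=[]
    for y in np.arange(-.085,-.045,.001):
        q=np.array([.5422,.1203])+u*(x-.001)+n*y;P.append([*q,.02])
    v=[g[int(round(b)),int(round(a))] if 0<=b<400 and 0<=a<640 else -1 for a,b in proj(C,P)]
    print(x,np.round(v).astype(int).tolist())
E
```

```text
t: 21.28
ee_pos: [0.6299, 0.1082, 0.3858]
tcp_rot: [[0.048, 0.999, -0.0], [0.999, -0.048, 0.0], [0.0, -0.0, -1.0]]
force: [0.1, 0.1, -1.0]
finger_gap: 0.0003
finger_force: 0.0
t: 22.12
ee_pos: [0.6214, -0.0714, 0.3853]
tcp_rot: [[0.048, 0.999, -0.001], [0.999, -0.048, 0.001], [0.001, -0.001, -1.0]]
force: [0.2, -0.0, -0.3]
finger_gap: -0.0003
finger_force: 0.0
[ 0.62143377 -0.07137479  0.38529537] [ 0.20247609 -0.02469735 -0.28933481] 22.1167
-0.025 [174, 174, 174, 173, 172, 173, 173, 172, 172, 171, 173, 173, 172, 172, 172, 141, 98, 98, 96, 80, 65, 106, 156, 178, 180, 180, 180, 180, 181, 180, 178, 178, 178, 179, 179, 180, 179, 179, 179, 177, 178]
0.0 [176, 175, 176, 175, 175, 175, 175, 175, 175, 175, 176, 175, 176, 175, 149, 101, 100, 101, 100, 90, 71, 78, 131, 173, 183, 183, 183, 183, 182, 183, 183, 183, 182, 182, 182, 182, 181, 181, 181, 181, 180]
0.025 [171, 172, 172, 173, 172, 172, 172, 172, 173, 172, 171, 171, 172, 171, 172, 148, 98, 99, 99, 92, 76, 65, 109, 170, 195, 193, 193, 193, 194, 194, 193, 193, 193, 192, 192, 192, 192, 192, 192, 191, 191]
```

```bash
python3 -c "
from bench import env
print(env.close_job())"
```

```text
the job is handed in; nothing more can be done
None
```

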